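# Move the night-feed row to the caddy in reverse order

### The job

Move the bottle, the tin, the box and the jar from the holders on the grey tray to the wooden caddy, one standing in each bay, in reverse order: what stands at the robot's left end of the tray ends at the robot's right end of the caddy, and so on along the row. Keep each one upright, set it down on the bay's floor rather than dropping it, and leave the baby monitor where it is.

Things in the scene. Friction and masses are not known exactly. Their poses are not given: they have to be found in the camera images.
- bottle: Glass baby bottle, the tallest of the four: clear glass body 52 mm across and straight up to 88 mm, then a white collar 43 mm across and a teat, 124 mm high in all; about 200 g. Stands upright in its holder at the start. Origin at the centre of its underside, z up its axis. Grip it on the glass at about 78 mm above the underside (the teat must clear the palm).
- tin: Stainless steel tin with a ribbed twist cap: round, 50 mm across and straight up to 64 mm, cap 47 mm across, 85 mm high in all; about 180 g. Grip it within 30 mm of the top. Stands upright in its holder at the start. Origin at the centre of its underside, z up its axis.
- box: Square white plastic snack box with a cream lid: 44 x 44 mm with upright sides, 93 mm high plus a 2 mm button on the lid; about 120 g; x and y are the normals of its sides, within 0.05 rad of its holder's. Grip it within 28 mm of the top. Stands upright in its holder at the start. Origin at the centre of its underside, z up its axis.
- jar: Small glass jar with a cork stopper, the shortest of the four: glass 46 mm across and straight up to 56 mm, cork 38 mm across, 70 mm high in all; about 120 g. Stands upright in its holder at the start. Origin at the centre of its underside, z up its axis.
- holder_bottle: Pale silicone holder of the bottle on the grey tray: 72 x 71 mm plate with a round rim 65 mm across. Fixed. Origin: centre of its underside; its thing stands centred, underside 6 mm above this origin; rim 14 mm high. The four holders stand in one row along y, 75 mm apart, in any order, on the grey tray (330 x 90 mm, 12 mm thick).
- holder_tin: Pale silicone holder of the tin on the grey tray: 72 x 71 mm plate with a round rim 63 mm across. Fixed. Origin: centre of its underside; its thing stands centred, underside 6 mm above this origin; rim 14 mm high. The four holders stand in one row along y, 75 mm apart, in any order, on the grey tray (330 x 90 mm, 12 mm thick).
- holder_box: Pale silicone holder of the box on the grey tray: 72 x 71 mm plate with a square rim 57 mm wide. Fixed. Origin: centre of its underside; its thing stands centred, underside 6 mm above this origin; rim 14 mm high. The four holders stand in one row along y, 75 mm apart, in any order, on the grey tray (330 x 90 mm, 12 mm thick).
- holder_jar: Pale silicone holder of the jar on the grey tray: 72 x 71 mm plate with a round rim 59 mm across. Fixed. Origin: centre of its underside; its thing stands centred, underside 6 mm above this origin; rim 14 mm high. The four holders stand in one row along y, 75 mm apart, in any order, on the grey tray (330 x 90 mm, 12 mm thick).
- caddy: Fixed wooden caddy, 304 (y) x 82 mm, walls 22 mm high, 4 mm thick, floor 5 mm above the origin (centre of underside). Four open bays in a row, centres at y = -112.5, -37.5, 37.5, 112.5 mm, x = 0, each 71 (y) x 74 mm inside. Its +y end is the robot's left end; caddy and tray are turned at most 0.15 rad. Stands nearer to the robot than the tray, or beyond it.
- monitor: White plastic baby monitor camera, a 64 mm ball on a 66 mm round foot, 108 mm high, loose, on the robot's right of the racks. Not to be moved. Origin at the centre of its underside.
There are look-alikes about, which are no part of the job. What is shaped like the box but blue is not meant.

How it is judged:
At the end, for the whole second after the job is handed in: Each stands in its own caddy bay, in the reverse of the order of their holders on the tray (robot's left end to right end), within 20 mm of the bay's centre in x and y, underside under 12 mm above the caddy's origin, tilted under 0.12 rad, released and slower than 0.02 m/s (((not (y of any of holder_tin, holder_box, holder_jar in the frame of holder_bottle above 0.0375 m) and y of bottle in the frame of caddy between -0.1325 and -0.0925 m) or (y of any of holder_tin, holder_box, holder_jar in the frame of holder_bottle above 0.0375 m and not (y of any of holder_tin, holder_box, holder_jar in the frame of holder_bottle above 0.1125 m) and y of bottle in the frame of caddy between -0.0575 and -0.0175 m) or (y of any of holder_tin, holder_box, holder_jar in the frame of holder_bottle above 0.1125 m and not (y of any of holder_tin, holder_box, holder_jar in the frame of holder_bottle above 0.1875 m) and y of bottle in the frame of caddy between 0.0175 and 0.0575 m) or (y of any of holder_tin, holder_box, holder_jar in the frame of holder_bottle above 0.1875 m and y of bottle in the frame of caddy between 0.0925 and 0.1325 m)) and x of bottle in the frame of caddy between -0.02 and 0.02 m and z of each of bottle, tin, box, jar in the frame of caddy below 0.012 m and angle between each of bottle, tin, box, jar's own z axis and vertical below 0.12 rad and linear speed of each of bottle, tin, box, jar below 0.02 m/s and ((not (y of any of holder_bottle, holder_box, holder_jar in the frame of holder_tin above 0.0375 m) and y of tin in the frame of caddy between -0.1325 and -0.0925 m) or (y of any of holder_bottle, holder_box, holder_jar in the frame of holder_tin above 0.0375 m and not (y of any of holder_bottle, holder_box, holder_jar in the frame of holder_tin above 0.1125 m) and y of tin in the frame of caddy between -0.0575 and -0.0175 m) or (y of any of holder_bottle, holder_box, holder_jar in the frame of holder_tin above 0.1125 m and not (y of any of holder_bottle, holder_box, holder_jar in the frame of holder_tin above 0.1875 m) and y of tin in the frame of caddy between 0.0175 and 0.0575 m) or (y of any of holder_bottle, holder_box, holder_jar in the frame of holder_tin above 0.1875 m and y of tin in the frame of caddy between 0.0925 and 0.1325 m)) and x of tin in the frame of caddy between -0.02 and 0.02 m and ((not (y of any of holder_bottle, holder_tin, holder_jar in the frame of holder_box above 0.0375 m) and y of box in the frame of caddy between -0.1325 and -0.0925 m) or (y of any of holder_bottle, holder_tin, holder_jar in the frame of holder_box above 0.0375 m and not (y of any of holder_bottle, holder_tin, holder_jar in the frame of holder_box above 0.1125 m) and y of box in the frame of caddy between -0.0575 and -0.0175 m) or (y of any of holder_bottle, holder_tin, holder_jar in the frame of holder_box above 0.1125 m and not (y of any of holder_bottle, holder_tin, holder_jar in the frame of holder_box above 0.1875 m) and y of box in the frame of caddy between 0.0175 and 0.0575 m) or (y of any of holder_bottle, holder_tin, holder_jar in the frame of holder_box above 0.1875 m and y of box in the frame of caddy between 0.0925 and 0.1325 m)) and x of box in the frame of caddy between -0.02 and 0.02 m and ((not (y of any of holder_bottle, holder_tin, holder_box in the frame of holder_jar above 0.0375 m) and y of jar in the frame of caddy between -0.1325 and -0.0925 m) or (y of any of holder_bottle, holder_tin, holder_box in the frame of holder_jar above 0.0375 m and not (y of any of holder_bottle, holder_tin, holder_box in the frame of holder_jar above 0.1125 m) and y of jar in the frame of caddy between -0.0575 and -0.0175 m) or (y of any of holder_bottle, holder_tin, holder_box in the frame of holder_jar above 0.1125 m and not (y of any of holder_bottle, holder_tin, holder_box in the frame of holder_jar above 0.1875 m) and y of jar in the frame of caddy between 0.0175 and 0.0575 m) or (y of any of holder_bottle, holder_tin, holder_box in the frame of holder_jar above 0.1875 m and y of jar in the frame of caddy between 0.0925 and 0.1325 m)) and x of jar in the frame of caddy between -0.02 and 0.02 m); the robot touches nothing.
It fails at once if one of the four things was tipped over (angle between any of bottle, tin, box, jar's own z axis and vertical above 0.6 rad).
It fails at once if one of the four things was dropped (fell freely, faster than 0.7 m/s) ((linear speed of bottle above 0.7 m/s and contact force between the fingers and bottle below 0.1 N) or (linear speed of tin above 0.7 m/s and contact force between the fingers and tin below 0.1 N) or (linear speed of box above 0.7 m/s and contact force between the fingers and box below 0.1 N) or (linear speed of jar above 0.7 m/s and contact force between the fingers and jar below 0.1 N)).
It fails at once if the baby monitor was moved by more than 30 mm (distance of monitor from where it was at the start of the episode above 0.03 m).
It also fails if it takes over 99 s, if anything falls off the work surface, if the arm or the gripper's body presses on something with over 40 N, if the wrist force passes 120 N, or if a joint passes its speed limit or range.

### The arm

A 7-joint arm with a two-finger parallel gripper is mounted at the origin on the work surface. World frame = base frame: x ahead of the robot, y to its left, z up, the work surface at z = 0. Lengths are in m, angles in rad, forces in N, time in s.
With the tool pointing down it reaches from about 0.35 to 0.9 m from the base axis. Payload 7.2 kg.
Tool frame: the origin (TCP) lies at the very end of the fingers, on their centre line; the grasp point (between the pads) lies hold_point_z behind it (hold_point_z is the distance from the TCP to the grasp point, in m); z points along the fingers, y is the line along which they close (so a half turn about z gives the same grasp; the last joint's range is limited). The gripper opens to 85 mm and grips with 20 to 120 N. Pads are 22 mm wide; open, the fingers measure 114 mm over their backs; the gripper's body (76 mm by 85 mm) begins 54 mm behind the grasp point. The pads swing forward as they close: fully open they stand 13 mm farther back than shut.
Start: joints at [1.232, 0.411, -0.013, 1.596, 0.006, 1.134, -0.082], TCP at [0.167, -0.602, 0.231] pointing down, gripper open.
Joint ranges: [-2.95, 2.95], [-0.29, 1.99], [-1.47, 1.44], [0.14, 2.54], [-1.03, 4.17], [0.13, 1.85], [-2.86, 2.86]. Speed limits (rad/s): [2.39, 2.39, 3.01, 3.01, 3.14, 3.14, 3.14].

### API

Orientations are given as a unit quaternion [w, x, y, z].
In Python, from cell import * gives the robot as it stands. The module is installed in compiled form; this text tells all that it offers.
- The arm moves only by the tool send_rows, never from a script. Its argument "increments" is a list of rows, each an object with "xyz": the shift along the tool's x, y, z in mm, a list of three; "angular": the turn, a rotation vector about the tool's x, y, z in degrees, a list of three; "hand": the closure in counts, from 0 (fully open) to 255 (shut). In form: [{"xyz": [x, y, z], "angular": [rx, ry, rz], "hand": hand}, ...]. A call has 1 to 20 rows; each row shifts and turns the commanded pose from where the row before left it, along the tool's axes as they then stand; what a row does not reach is not made up. A row lasts 1/10 s, in which the tool goes at most 50 mm and 8.59 degrees, less where a joint would pass 70% of its speed; a pose out of reach is approached as far as the arm can. A call with a gripper value outside its range is refused whole. The fingers move at their own pace and stop on an object; "newtons" is the grip in N (left out, the last holds). Time passes only in rows, so rows that do not move let the fingers close. It gives the time, the measured TCP pose, the force, the opening and the grip force at its end, in the units of the state.
- observe(): the state, without advancing time (a new reading comes with each control period).
- get_image(name): name is "scene" or "side" or "wrist"; returns (picture, depth): 420x560x3 uint8, red, green, blue; 420x560 float32, m along the optical axis (not along the pixel's ray), 0 where there is no reading.
- camera_params(name): a dict with "fx", "fy", "cx", "cy" (pixels), "view" (4x4, takes a point from world to camera coordinates). Camera axes: x right, y down, z forward; pixel columns grow to the right and rows downward; lengths in m; the calibration is good to about 2 mm. A picture is of the moment at which its call begins: read the wrist's pose just before it. camera_params takes no time and is no camera call; for the wrist camera it gives the pose at the moment of the call.
- hand_in(): hands the job in; it is judged then, once.
The state is a dict: "time": time; "joint_pos": joint angles; "joint_velocities": joint speeds; "effort": joint torques, N m; "tcp_pos": TCP position; "tcp_rot": TCP orientation; "contact_force": force on the tool from outside, world axes, zero at the start; "torque": the same for the moment, N m; "finger_gap": opening from 0.0 (shut) to 1.0 (fully open); "grasp_force": force on a finger pad.
Only numpy, scipy, OpenCV 4.12 (cv2) and the standard library are available. Lean on these libraries where they do the work, as an engineer would, in place of code of your own. Each camera call takes 0.05 s, during which the arm holds its last target. There are 200 camera calls.

## Working session

There is one attempt and no reset: what is moved stays moved. The work goes in short steps, Python scripts to look and compute and a tool call to move; the robot and the scene stay as the last step left them, time stands still between calls to the robot, and variables do not carry over. Pictures are saved under pics/ and viewed, at most 14 in all, crops included, and the job is handed in when it is done.

Besides the shell and the picture viewer there is one more tool, called after "Emit:" as a command line: name --argument value ..., lists and objects as JSON in quotes. send_rows: Moves the arm, as the interface text tells. Its arguments: {"type":"object","properties":{"increments":{"type":"array","items":{"type":"object","properties":{"xyz":{"type":"array","items":{"type":"number"}},"angular":{"type":"array","items":{"type":"number"}},"hand":{"type":"number"}}}},"newtons":{"type":"number"}},"required":["increments"]}

```bash
mkdir -p pics
python3 - <<'E'
from cell import *
import cv2, numpy as np
s=observe(); print({k:np.round(v,3) for k,v in s.items()})
for n in("scene","side"):
    p,d=get_image(n); cv2.imwrite(f"pics/{n}0.png",p[:,:,::-1]); np.savez(f"{n}0.npz",p=p,d=d,**camera_params(n)); c=camera_params(n); print(n,c["fx"],c["cx"],c["cy"],np.round(np.linalg.inv(c["view"]),3))
try: print(hold_point_z)
except Exception as e: print(e)
E
```

```text
{'time': np.float64(0.0), 'joint_pos': array([ 1.232,  0.412, -0.013,  1.597,  0.006,  1.134, -0.082]), 'joint_velocities': array([-0.001, -0.   ,  0.   , -0.   ,  0.   , -0.001,  0.001]), 'effort': array([-0.0000e+00, -6.0062e+01,  6.8200e-01, -2.9941e+01,  1.4000e-02,
        1.1000e-02,  0.0000e+00]), 'tcp_pos': array([ 0.167, -0.602,  0.23 ]), 'tcp_rot': array([-0.001,  0.991,  0.135, -0.   ]), 'contact_force': array([-1.568, -0.028,  0.443]), 'torque': array([ 0.029, -0.01 ,  0.022]), 'grasp_force': np.float64(0.0), 'finger_gap': np.float64(0.998)}
scene 383.67724316193267 277.8563701176416 209.76789873778586 [[-0.81   0.467 -0.354  0.774]
 [ 0.586  0.633 -0.505  0.278]
 [-0.012 -0.617 -0.787  0.676]
 [ 0.     0.     0.     1.   ]]
side 441.19788536370794 273.6460981623123 213.9287146431113 [[ 0.974 -0.161  0.158  0.361]
 [-0.225 -0.647  0.728 -0.687]
 [-0.015 -0.745 -0.667  0.548]
 [ 0.     0.     0.     1.   ]]
0.0187
```

View pics/scene0.png

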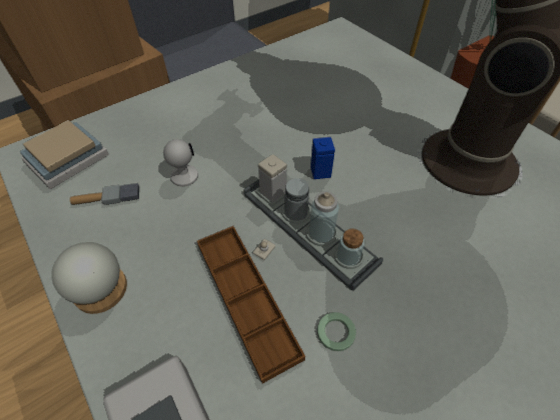

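View pics/side0.png

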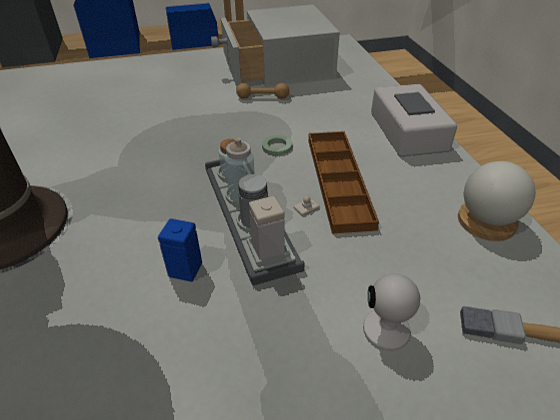

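The scene view shows the tray row, from robot's right to left: box (272,180), tin (297,200), bottle (323,215), jar (352,247). The empty caddy is beyond the tray at (248,300) and the monitor is at (180,160).

What could be mistaken for the targets:
- **Box:** the cream box (272,180) on the tray or the blue box (322,158) off it. I choose the cream one.
- **Bottle:** the teat piece (263,249) is loose. I choose the one in the holder (323,215).
- **Tin and jar:** only one of each.

```bash
cat > h.py <<'E'
import numpy as np, cv2
def pts(f):
    z=np.load(f); d=z["d"]; h,w=d.shape; u,v=np.meshgrid(np.arange(w),np.arange(h))
    c=np.stack([(u-z["cx"])/z["fx"]*d,(v-z["cy"])/z["fy"]*d,d,np.ones_like(d)],-1)
    P=c@np.linalg.inv(z["view"]).T; P=P[...,:3]; P[d<=0]=np.nan
    return z["p"],P
def rect(q):
    c,s,a=cv2.minAreaRect((q*1000).astype(np.float32).reshape(-1,1,2)); return np.round(c,1),np.round(s,1),round(a,2)
E
python3 - <<'E'
from h import *
for n in("scene","side"):
    p,P=pts(n+"0.npz"); hsv=cv2.cvtColor(p,cv2.COLOR_RGB2HSV)
    br=((hsv[...,0]<14)&(hsv[...,1]>110)).astype(np.uint8)
    x,y,z=P[...,0],P[...,1],P[...,2]
    reg=(x>.25)&(x<.85)&(y>-.4)&(y<.4)
    br=br*(reg&(z<.04))
    k,l,st,ce=cv2.connectedComponentsWithStats(cv2.morphologyEx(br,cv2.MORPH_CLOSE,np.ones((5,5))))
    i=1+np.argmax(st[1:,4]); m=(l==i)&(z>.0165)&(z<.03)
    print(n,"caddy",rect(P[m][:,:2]), np.nanpercentile(z[m],[5,50,95]).round(4))
    # tall things & tray
    m=reg&(z>.06)&(z<.17)
    k,l,st,ce=cv2.connectedComponentsWithStats(m.astype(np.uint8))
    for i in range(1,k):
        if st[i,4]>25:
            q=P[l==i]; t=q[q[:,2]>np.percentile(q[:,2],97)-.006]
            print("thing",ce[i].round(),st[i,4],"top",np.percentile(q[:,2],97).round(4),"c",((t.min(0)+t.max(0))/2).round(4),"sz",np.ptp(t,axis=0).round(3), p[l==i].mean(0).round())
    m=(reg&(z>.007)&(z<.014)&(hsv[...,1]<90)&(hsv[...,2]<130)).astype(np.uint8)
    k,l,st,ce=cv2.connectedComponentsWithStats(cv2.dilate(m,np.ones((3,3))))
    i=1+np.argmax(st[1:,4]); mm=(l==i)&(m>0); print("tray",st[i],rect(P[mm][:,:2]))
    if n=="scene": cv2.imwrite("pics/crop0.png",cv2.resize(p[120:300,190:400,::-1],None,fx=3,fy=3,interpolation=cv2.INTER_CUBIC))
E
```

```text
scene caddy (array([643. , -19.6]), array([302. ,  81.5]), 81.62) [0.0174 0.0221 0.0242]
thing [322. 149.] 499 top 0.0964 c [ 0.3221 -0.1877  0.0944] sz [0.053 0.055 0.008] [17. 41. 92.]
thing [177. 152.] 671 top 0.1087 c [ 0.5916 -0.3703  0.1069] sz [0.038 0.039 0.008] [112. 111. 107.]
thing [272. 172.] 762 top 0.1142 c [ 0.4592 -0.1904  0.1126] sz [0.049 0.048 0.009] [106. 104.  95.]
thing [296. 193.] 660 top 0.1054 c [ 0.4519 -0.1163  0.1034] sz [0.046 0.046 0.008] [84. 88. 86.]
thing [324. 211.] 929 top 0.1381 c [ 0.4434 -0.0405  0.1381] sz [0.023 0.022 0.012] [94. 98. 93.]
thing [351. 241.] 523 top 0.0902 c [0.4351 0.0328 0.0881] sz [0.036 0.037 0.007] [89. 78. 63.]
thing [100. 263.] 1251 top 0.1193 c [ 0.8397 -0.2011  0.1174] sz [0.02  0.053 0.008] [131. 133. 124.]
thing [173. 391.] 2450 top 0.0773 c [0.8253 0.0757 0.0753] sz [0.049 0.099 0.008] [126. 126. 122.]
tray [ 243  184  140  107 1893] (array([447.4, -77.5]), array([ 91.2, 327.5]), 6.93)
side caddy (array([640.5, -19.3]), array([305.3,  81.9]), 81.6) [0.0169 0.0207 0.023 ]
thing [401. 110.] 1297 top 0.0767 c [0.8256 0.1207 0.0744] sz [0.048 0.188 0.007] [128. 126. 123.]
thing [252. 190.] 3299 top 0.1306 c [ 0.4391 -0.0406  0.1337] sz [0.041 0.041 0.018] [101. 100.  94.]
thing [491. 190.] 2067 top 0.1174 c [ 0.839  -0.2005  0.1163] sz [0.022 0.055 0.01 ] [129. 128. 120.]
thing [178. 237.] 1149 top 0.0949 c [ 0.3189 -0.1866  0.0928] sz [0.055 0.057 0.008] [17. 45. 98.]
thing [393. 296.] 1876 top 0.1073 c [ 0.5894 -0.3714  0.1053] sz [0.039 0.04  0.008] [115. 112. 109.]
tray [ 204  163  101  121 1770] (array([444.4, -79.5]), array([ 90.3, 328.8]), 6.58)
```

View pics/crop0.png

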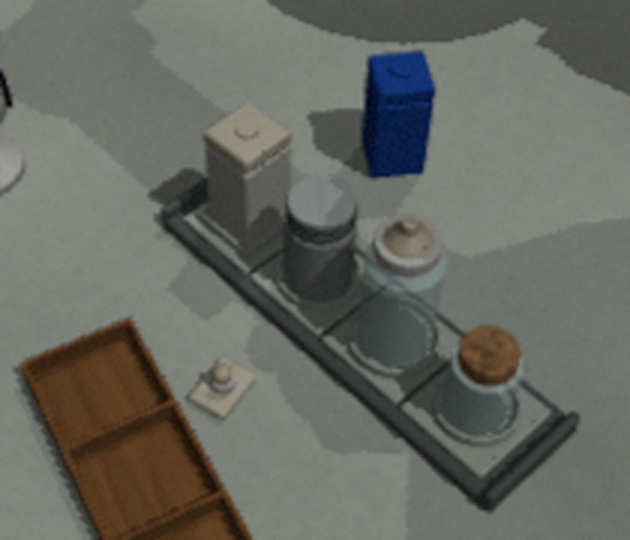

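The crop confirms the choices: cream box (245,170), tin (320,240), bottle (400,290) and jar (480,375). The blue look-alike at (400,115) is off the tray. Row spacing measures 75 mm and the caddy 302–305 × 82 mm, so the sizes agree. I'll swing over to the box now.

Emit:
send_rows --increments '[{"xyz": [27.5,0,0],"angular": [0,0,-4.05],"hand": 0},{"xyz": [27.5,0,0],"angular": [0,0,-4.05],"hand": 0},{"xyz": [27.5,0,0],"angular": [0,0,-4.05],"hand": 0},{"xyz": [27.5,0,0],"angular": [0,0,-4.05],"hand": 0},{"xyz": [27.5,0,0],"angular": [0,0,-4.05],"hand": 0},{"xyz": [27.5,0,0],"angular": [0,0,-4.05],"hand": 0},{"xyz": [27.5,0,0],"angular": [0,0,-4.05],"hand": 0},{"xyz": [27.5,0,0],"angular": [0,0,-4.05],"hand": 0},{"xyz": [27.5,0,0],"angular": [0,0,-4.05],"hand": 0},{"xyz": [27.5,0,0],"angular": [0,0,-4.05],"hand": 0},{"xyz": [27.5,0,0],"angular": [0,0,-4.05],"hand": 0},{"xyz": [27.5,0,0],"angular": [0,0,-4.05],"hand": 0},{"xyz": [27.5,0,0],"angular": [0,0,-4.05],"hand": 0},{"xyz": [27.5,0,0],"angular": [0,0,-4.05],"hand": 0},{"xyz": [27.5,0,0],"angular": [0,0,-4.05],"hand": 0},{"xyz": [27.5,0,0],"angular": [0,0,-4.05],"hand": 0},{"xyz": [27.5,0,0],"angular": [0,0,-4.05],"hand": 0},{"xyz": [27.5,0,0],"angular": [0,0,-4.05],"hand": 0},{"xyz": [27.5,0,0],"angular": [0,0,-4.05],"hand": 0},{"xyz": [0,0,0],"angular": [0,0,-4.05],"hand": 0}]' --newtons 30

```text
time: 2.1
tcp_pos: [0.4659, -0.2154, 0.2316]
tcp_rot: [-0.0, 0.662, 0.75, 0.0]
contact_force: [0.3, 0.2, 0.4]
finger_gap: 1.003
grasp_force: 0.0
```

```bash
cat > go.py <<'E'
# go.py X Y Z(mm) yaw(deg, of tool y): tool-frame shift (mm) and tool-z turn (deg) still to go, shift first then turn
import sys, numpy as np
from cell import *
from scipy.spatial.transform import Rotation as R
def rot(s): return R.from_quat(np.roll(s["tcp_rot"],-1)).as_matrix()
def go(x,y,z,yaw):
    s=observe(); M=rot(s); a=np.radians(yaw)
    T=np.array([[np.sin(-a)*-1*-1,np.cos(a),0],[np.cos(a),np.sin(a),0],[0,0,-1]]).T if False else np.column_stack([np.cross([np.cos(a),np.sin(a),0],[0,0,-1]),[np.cos(a),np.sin(a),0],[0,0,-1]])
    print("t",round(float(s["time"]),2),"tcp",np.round(s["tcp_pos"]*1000,1),"yaw",np.degrees(np.arctan2(M[1,1],M[0,1])).round(1),"j",np.round(s["joint_pos"],2),"gap",round(float(s["finger_gap"]),3),"grip",round(float(s["grasp_force"]),1),"F",np.round(s["contact_force"],1))
    print("shift now",np.round(M.T@(np.array([x,y,z])-s["tcp_pos"]*1000),1),"turn",np.degrees(R.from_matrix(M.T@T).as_rotvec()).round(2),"shift after turn",np.round(T.T@(np.array([x,y,z])-s["tcp_pos"]*1000),1))
if __name__=="__main__": go(*map(float,sys.argv[1:]))
E
sed -i 's/T=np.array.*if False else /T=/' go.py
python3 - <<'E'
from go import *; import cv2
go(458.7,-190.3,77,6.5)
c=camera_params("wrist"); p,d=get_image("wrist"); np.savez("w1.npz",p=p,d=d,**c); cv2.imwrite("pics/w1.png",p[:,:,::-1])
E
```

```text
t 2.1 tcp [ 465.9 -215.4  231.6] yaw 7.2 j [ 0.75  0.26 -0.49  1.84  0.14  1.08  0.33] gap 1.003 grip 0.0 F [0.3 0.2 0.4]
shift now [ 25.7  -4.1 154.7] turn [ 0.02 -0.06  0.65] shift after turn [ 25.8  -4.3 154.6]
```

View pics/w1.png

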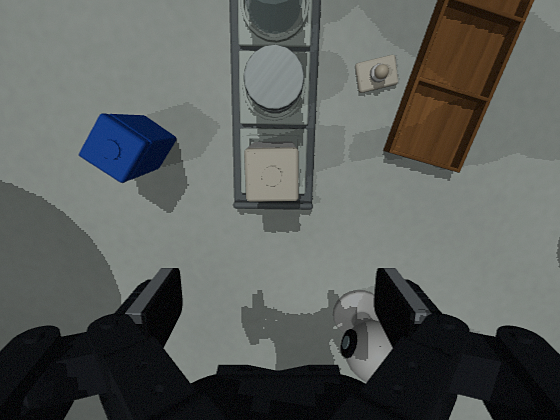

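The wrist view looks straight down. The box lid is at (272,175), the tin cap at (274,80), the blue box at (125,147), and a caddy end at (430,150). I'll check the box and tin centres by casting rays onto their top planes.

```bash
cat >> h.py <<'E'
def ray(z,uv,h):
    M=np.linalg.inv(z["view"]); uv=np.asarray(uv,float)
    d=np.stack([(uv[...,0]-z["cx"])/z["fx"],(uv[...,1]-z["cy"])/z["fy"],np.ones(uv.shape[:-1])],-1)@M[:3,:3].T
    o=M[:3,3]; return (o+d*((h-o[2])/d[...,2])[...,None])[...,:2]
E
python3 - <<'E'
from h import *
z=np.load("w1.npz"); p,P=pts("w1.npz"); Z=P[...,2]
for nm,lo,hi,h,sl in(("box",.104,.125,.111,(130,215,235,315)),("tin",.097,.115,.103,(30,125,235,315))):
    m=np.zeros(Z.shape,np.uint8); a,b,c,d=sl; m[a:b,c:d]=((Z>lo)&(Z<hi))[a:b,c:d]
    cs,_=cv2.findContours(m,cv2.RETR_EXTERNAL,cv2.CHAIN_APPROX_NONE); c=max(cs,key=cv2.contourArea)
    print(nm,rect(ray(z,c[:,0],h)),"z",np.median(Z[m>0]).round(4))
E
```

```text
box (array([ 456.4, -189.3]), array([42.8, 43.8]), 8.08) z 0.1109
tin (array([ 449.6, -115.4]), array([45.8, 45.9]), 7.14) z 0.1028
```

Emit:
send_rows --increments '[{"xyz": [13,-2.5,5],"angular": [0,0,0],"hand": 0},{"xyz": [13,-2.5,15],"angular": [0,0,0],"hand": 0},{"xyz": [0,0,25],"angular": [0,0,0],"hand": 0},{"xyz": [0,0,25],"angular": [0,0,0],"hand": 0},{"xyz": [0,0,25],"angular": [0,0,0],"hand": 0},{"xyz": [0,0,25],"angular": [0,0,0],"hand": 0},{"xyz": [0,0,20],"angular": [0,0,0],"hand": 0},{"xyz": [0,0,10],"angular": [0,0,0],"hand": 0},{"xyz": [0,0,4],"angular": [0,0,0],"hand": 0},{"xyz": [0,0,0],"angular": [0,0,0],"hand": 0}]'

```text
time: 3.15
tcp_pos: [0.4575, -0.1953, 0.0773]
tcp_rot: [-0.0, 0.666, 0.746, -0.0]
contact_force: [0.4, -0.3, -0.5]
finger_gap: 1.0
grasp_force: 0.0
```

```bash
python3 go.py 457.5 -189.8 77 7
```

```text
t 3.15 tcp [ 457.5 -195.3   77.3] yaw 6.5 j [ 0.66  0.44 -0.45  2.03  0.28  0.73  0.16] gap 1.0 grip 0.0 F [ 0.4 -0.3 -0.5]
shift now [5.5 0.6 0.3] turn [-0.01 -0.01 -0.51] shift after turn [5.5 0.7 0.3]
```

Emit:
send_rows --increments '[{"xyz": [5.5,0.5,0],"angular": [0,0,-0.5],"hand": 0},{"xyz": [0,0,0],"angular": [0,0,0],"hand": 255},{"xyz": [0,0,0],"angular": [0,0,0],"hand": 255},{"xyz": [0,0,0],"angular": [0,0,0],"hand": 255},{"xyz": [0,0,0],"angular": [0,0,0],"hand": 255},{"xyz": [0,0,0],"angular": [0,0,0],"hand": 255},{"xyz": [0,0,0],"angular": [0,0,0],"hand": 255},{"xyz": [0,0,0],"angular": [0,0,0],"hand": 255}]' --newtons 40

```text
time: 3.95
tcp_pos: [0.4578, -0.1903, 0.0779]
tcp_rot: [0.0, 0.663, 0.749, 0.0]
contact_force: [-0.5, 1.0, 6.4]
finger_gap: 0.512
grasp_force: 41.5
```

```bash
python3 go.py 658 92 230 -8.4
```

```text
t 3.95 tcp [ 457.8 -190.3   77.9] yaw 7.0 j [ 0.66  0.43 -0.45  2.03  0.28  0.73  0.16] gap 0.512 grip 41.5 F [-0.5  1.   6.4]
shift now [ 255.7  233.2 -152.1] turn [ 0.05  0.03 15.41] shift after turn [ 308.5  156.8 -152.1]
```

Emit:
send_rows --increments '[{"xyz": [0,0,-8],"angular": [0,0,0],"hand": 255},{"xyz": [0,0,-16],"angular": [0,0,0],"hand": 255},{"xyz": [0,0,-28],"angular": [0,0,0],"hand": 255},{"xyz": [0,0,-35],"angular": [0,0,0],"hand": 255},{"xyz": [0,0,-35],"angular": [0,0,0],"hand": 255},{"xyz": [4,4,-22],"angular": [0,0,0],"hand": 255},{"xyz": [12,11,-8],"angular": [0,0,0],"hand": 255},{"xyz": [22,20,0],"angular": [0,0,0],"hand": 255},{"xyz": [30,27,0],"angular": [0,0,0],"hand": 255},{"xyz": [32,29,0],"angular": [0,0,0],"hand": 255},{"xyz": [32,29,0],"angular": [0,0,0],"hand": 255},{"xyz": [32,29,0],"angular": [0,0,0],"hand": 255},{"xyz": [32,29,0],"angular": [0,0,0],"hand": 255},{"xyz": [28,26,0],"angular": [0,0,0],"hand": 255},{"xyz": [20,18,0],"angular": [0,0,0],"hand": 255},{"xyz": [12,11,0],"angular": [0,0,3.4],"hand": 255},{"xyz": [0,0,0],"angular": [0,0,5],"hand": 255},{"xyz": [0,0,0],"angular": [0,0,5],"hand": 255},{"xyz": [0,0,0],"angular": [0,0,2],"hand": 255},{"xyz": [0,0,0],"angular": [0,0,0],"hand": 255}]'

```text
time: 5.95
tcp_pos: [0.6571, 0.0924, 0.2292]
tcp_rot: [-0.0, 0.757, 0.653, -0.0]
contact_force: [0.3, 0.6, -1.0]
finger_gap: 0.511
grasp_force: 41.1
```

Run:
```python
from go import *; import cv2
from h import *
go(658,92,66,-8.4)
c=camera_params("wrist"); p,d=get_image("wrist"); np.savez("w2.npz",p=p,d=d,**c); cv2.imwrite("pics/w2.png",p[:,:,::-1])
```

```text
t 5.95 tcp [657.1  92.4 229.2] yaw -8.4 j [ 0.12  0.53 -0.5   1.47  0.26  1.21 -0.56] gap 0.511 grip 41.1 F [ 0.3  0.6 -1. ]
shift now [ -0.3   1.  163.2] turn [-0.04  0.01 -0.  ] shift after turn [ -0.3   0.9 163.2]
```

View pics/w2.png

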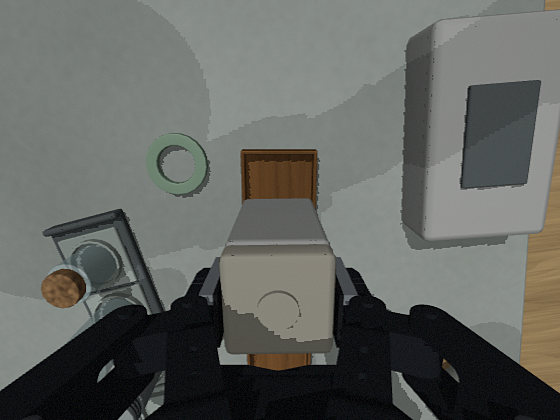

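The box hangs straight in the gripper, with the caddy's left-end bay right below it. Its end edge runs (241,150)–(317,150), so the yaw is right. I'll check that edge against the estimate.

Run:
```python
from h import *
z=np.load("w2.npz"); q=ray(z,[[241,150],[317,150]],.022)*1000; print(q.round(1),q.mean(0).round(1),np.linalg.norm(q[0]-q[1]).round(1)); print("expected mid 664.0 130.8")
```

```text
[[624.1 137. ]
 [703.6 125.2]] [663.9 131.1] 80.4
expected mid 664.0 130.8
```

The edge matches within 1 mm. I'll lower the box.

Emit:
send_rows --increments '[{"xyz": [0,1,10],"angular": [0,0,0],"hand": 255},{"xyz": [0,0,22],"angular": [0,0,0],"hand": 255},{"xyz": [0,0,30],"angular": [0,0,0],"hand": 255},{"xyz": [0,0,30],"angular": [0,0,0],"hand": 255},{"xyz": [0,0,26],"angular": [0,0,0],"hand": 255},{"xyz": [0,0,18],"angular": [0,0,0],"hand": 255},{"xyz": [0,0,12],"angular": [0,0,0],"hand": 255},{"xyz": [0,0,7],"angular": [0,0,0],"hand": 255},{"xyz": [0,0,4],"angular": [0,0,0],"hand": 255},{"xyz": [0,0,2],"angular": [0,0,0],"hand": 255},{"xyz": [0,0,1.5],"angular": [0,0,0],"hand": 255},{"xyz": [0,0,0],"angular": [0,0,0],"hand": 255},{"xyz": [0,0,0],"angular": [0,0,0],"hand": 255}]'

```text
time: 7.3
tcp_pos: [0.6588, 0.0924, 0.0674]
tcp_rot: [0.0, 0.757, 0.654, 0.0]
contact_force: [-0.3, -0.1, -1.7]
finger_gap: 0.508
grasp_force: 41.0
```

```bash
python3 go.py 658 92 65 -8.4
```

```text
t 7.3 tcp [658.8  92.4  67.4] yaw -8.4 j [ 0.09  0.69 -0.45  1.61  0.36  0.92 -0.64] gap 0.508 grip 41.0 F [-0.3 -0.1 -1.7]
shift now [-0.5 -0.7  2.4] turn [ 0.05 -0.01  0.02] shift after turn [-0.5 -0.7  2.4]
```

Emit:
send_rows --increments '[{"xyz": [0,0,1],"angular": [0,0,0],"hand": 255},{"xyz": [0,0,0.8],"angular": [0,0,0],"hand": 255},{"xyz": [0,0,0],"angular": [0,0,0],"hand": 255},{"xyz": [0,0,0],"angular": [0,0,0],"hand": 255}]'

```text
time: 7.7
tcp_pos: [0.6585, 0.0924, 0.0651]
tcp_rot: [0.0, 0.757, 0.654, 0.0]
contact_force: [1.0, -0.0, -0.6]
finger_gap: 0.509
grasp_force: 41.0
```

Emit:
send_rows --increments '[{"xyz": [0,0,0.8],"angular": [0,0,0],"hand": 255},{"xyz": [0,0,0],"angular": [0,0,0],"hand": 255},{"xyz": [0,0,0],"angular": [0,0,0],"hand": 255}]'

```text
time: 8.0
tcp_pos: [0.6586, 0.0924, 0.065]
tcp_rot: [0.0, 0.757, 0.654, 0.0]
contact_force: [-2.2, -0.3, 5.4]
finger_gap: 0.509
grasp_force: 41.6
```

Force rose, so the box is on the floor. I'll release and rise.

Emit:
send_rows --increments '[{"xyz": [0,0,0],"angular": [0,0,0],"hand": 0},{"xyz": [0,0,0],"angular": [0,0,0],"hand": 0},{"xyz": [0,0,0],"angular": [0,0,0],"hand": 0},{"xyz": [0,0,0],"angular": [0,0,0],"hand": 0},{"xyz": [0,0,0],"angular": [0,0,0],"hand": 0},{"xyz": [0,0,-8],"angular": [0,0,0],"hand": 0},{"xyz": [0,0,-15],"angular": [0,0,0],"hand": 0},{"xyz": [0,0,-28],"angular": [0,0,0],"hand": 0},{"xyz": [0,0,-40],"angular": [0,0,0],"hand": 0},{"xyz": [0,0,-40],"angular": [0,0,0],"hand": 0},{"xyz": [0,0,-25],"angular": [0,0,0],"hand": 0},{"xyz": [0,0,-5],"angular": [0,0,-5],"hand": 0},{"xyz": [0,0,0],"angular": [0,0,-5.4],"hand": 0},{"xyz": [0,0,0],"angular": [0,0,-5],"hand": 0}]'

```text
time: 9.4
tcp_pos: [0.6587, 0.0925, 0.2275]
tcp_rot: [0.001, 0.661, 0.75, 0.001]
contact_force: [0.4, 0.1, -0.3]
finger_gap: 1.001
grasp_force: 0.0
```

```bash
python3 go.py 449.9 -115.6 225 7
```

```text
t 9.4 tcp [658.7  92.5 227.5] yaw 7.2 j [ 0.16  0.54 -0.56  1.47  0.3   1.21 -0.32] gap 1.001 grip 0.0 F [ 0.4  0.1 -0.3]
shift now [-180.1 -233.4    2. ] turn [0.14 0.01 0.24] shift after turn [-181.1 -232.6    2.5]
```

Emit:
send_rows --increments '[{"xyz": [-10,-13,0],"angular": [0,0,0],"hand": 0},{"xyz": [-20,-26,0],"angular": [0,0,0],"hand": 0},{"xyz": [-28,-36,0],"angular": [0,0,0],"hand": 0},{"xyz": [-30,-39,0],"angular": [0,0,0],"hand": 0},{"xyz": [-30,-39,0],"angular": [0,0,0],"hand": 0},{"xyz": [-28,-36,0],"angular": [0,0,0],"hand": 0},{"xyz": [-20,-26,0],"angular": [0,0,0],"hand": 0},{"xyz": [-14,-18,5],"angular": [0,0,0],"hand": 0},{"xyz": [0,0,20],"angular": [0,0,0],"hand": 0},{"xyz": [0,0,25],"angular": [0,0,0],"hand": 0},{"xyz": [0,0,25],"angular": [0,0,0],"hand": 0},{"xyz": [0,0,15],"angular": [0,0,0],"hand": 0},{"xyz": [0,0,0],"angular": [0,0,0],"hand": 0}]'

```text
time: 10.7
tcp_pos: [0.4483, -0.1145, 0.1347]
tcp_rot: [-0.001, 0.662, 0.749, -0.0]
contact_force: [-0.3, 0.1, -0.4]
finger_gap: 1.0
grasp_force: 0.0
```

```bash
python3 go.py 449.9 -115.6 56 7
```

```text
t 10.7 tcp [ 448.3 -114.5  134.7] yaw 7.0 j [ 0.61  0.31 -0.55  2.05  0.21  0.83  0.06] gap 1.0 grip 0.0 F [-0.3  0.1 -0.4]
shift now [-1.3  1.6 78.7] turn [-0.11 -0.04  0.04] shift after turn [-1.3  1.4 78.7]
```

Emit:
send_rows --increments '[{"xyz": [-1.3,1.5,10],"angular": [0,0,0],"hand": 0},{"xyz": [0,0,20],"angular": [0,0,0],"hand": 0},{"xyz": [0,0,22],"angular": [0,0,0],"hand": 0},{"xyz": [0,0,15],"angular": [0,0,0],"hand": 0},{"xyz": [0,0,8],"angular": [0,0,0],"hand": 0},{"xyz": [0,0,3.5],"angular": [0,0,0],"hand": 0},{"xyz": [0,0,0],"angular": [0,0,0],"hand": 0},{"xyz": [0,0,0],"angular": [0,0,0],"hand": 255},{"xyz": [0,0,0],"angular": [0,0,0],"hand": 255},{"xyz": [0,0,0],"angular": [0,0,0],"hand": 255},{"xyz": [0,0,0],"angular": [0,0,0],"hand": 255},{"xyz": [0,0,0],"angular": [0,0,0],"hand": 255},{"xyz": [0,0,0],"angular": [0,0,0],"hand": 255}]'

```text
time: 12.0
tcp_pos: [0.4511, -0.1161, 0.0575]
tcp_rot: [0.001, 0.663, 0.749, 0.0]
contact_force: [-1.6, -0.6, 6.4]
finger_gap: 0.57
grasp_force: 40.4
```

```bash
python3 go.py 647.3 17.6 210 -8.4
```

```text
t 12.0 tcp [ 451.1 -116.1   57.5] yaw 7.0 j [ 0.55  0.44 -0.49  2.11  0.33  0.66 -0.04] gap 0.57 grip 40.4 F [-1.6 -0.6  6.4]
shift now [ 108.6  211.2 -152.5] turn [ 0.04  0.04 15.4 ] shift after turn [ 160.9  174.6 -152.5]
```

Emit:
send_rows --increments '[{"xyz": [0,0,-8],"angular": [0,0,0],"hand": 255},{"xyz": [0,0,-16],"angular": [0,0,0],"hand": 255},{"xyz": [0,0,-28],"angular": [0,0,0],"hand": 255},{"xyz": [0,0,-35],"angular": [0,0,0],"hand": 255},{"xyz": [0,0,-35],"angular": [0,0,0],"hand": 255},{"xyz": [0,0,-22],"angular": [0,0,0],"hand": 255},{"xyz": [4,8,-8],"angular": [0,0,0],"hand": 255},{"xyz": [10,19,0],"angular": [0,0,0],"hand": 255},{"xyz": [14,27,0],"angular": [0,0,0],"hand": 255},{"xyz": [17,33,0],"angular": [0,0,0],"hand": 255},{"xyz": [17,33,0],"angular": [0,0,0],"hand": 255},{"xyz": [17,33,0],"angular": [0,0,0],"hand": 255},{"xyz": [15,29,0],"angular": [0,0,0],"hand": 255},{"xyz": [10,20,0],"angular": [0,0,0],"hand": 255},{"xyz": [5,9,0],"angular": [0,0,2.4],"hand": 255},{"xyz": [0,0,0],"angular": [0,0,5],"hand": 255},{"xyz": [0,0,0],"angular": [0,0,5],"hand": 255},{"xyz": [0,0,0],"angular": [0,0,3],"hand": 255},{"xyz": [0,0,0],"angular": [0,0,0],"hand": 255}]'

```text
time: 13.9
tcp_pos: [0.6466, 0.0188, 0.2073]
tcp_rot: [-0.001, 0.757, 0.653, -0.001]
contact_force: [0.5, 0.5, -2.2]
finger_gap: 0.572
grasp_force: 42.0
```

```bash
python3 go.py 647.3 17.6 46 -8.4
```

```text
t 13.9 tcp [646.6  18.8 207.3] yaw -8.4 j [ 0.24  0.52 -0.5   1.54  0.27  1.15 -0.46] gap 0.572 grip 42.0 F [ 0.5  0.5 -2.2]
shift now [ -1.    1.1 161.3] turn [-0.11  0.01  0.01] shift after turn [ -1.1   0.8 161.3]
```

Emit:
send_rows --increments '[{"xyz": [-1,1,10],"angular": [0,0,0],"hand": 255},{"xyz": [0,0,22],"angular": [0,0,0],"hand": 255},{"xyz": [0,0,30],"angular": [0,0,0],"hand": 255},{"xyz": [0,0,30],"angular": [0,0,0],"hand": 255},{"xyz": [0,0,26],"angular": [0,0,0],"hand": 255},{"xyz": [0,0,18],"angular": [0,0,0],"hand": 255},{"xyz": [0,0,12],"angular": [0,0,0],"hand": 255},{"xyz": [0,0,6],"angular": [0,0,0],"hand": 255},{"xyz": [0,0,3.5],"angular": [0,0,0],"hand": 255},{"xyz": [0,0,2],"angular": [0,0,0],"hand": 255},{"xyz": [0,0,1.5],"angular": [0,0,0],"hand": 255},{"xyz": [0,0,0],"angular": [0,0,0],"hand": 255},{"xyz": [0,0,0],"angular": [0,0,0],"hand": 255}]'

```text
time: 15.2
tcp_pos: [0.6481, 0.0169, 0.0482]
tcp_rot: [0.0, 0.757, 0.654, 0.0]
contact_force: [-1.1, -0.1, -2.3]
finger_gap: 0.569
grasp_force: 42.0
```

```bash
python3 go.py 647.3 17.6 44.5 -8.4
```

```text
t 15.2 tcp [648.1  16.9  48.2] yaw -8.4 j [ 0.2   0.69 -0.45  1.67  0.37  0.87 -0.54] gap 0.569 grip 42.0 F [-1.1 -0.1 -2.3]
shift now [ 0.5 -0.9  3.7] turn [ 0.05 -0.    0.02] shift after turn [ 0.5 -0.9  3.7]
```

Emit:
send_rows --increments '[{"xyz": [0,0,2],"angular": [0,0,0],"hand": 255},{"xyz": [0,0,1],"angular": [0,0,0],"hand": 255},{"xyz": [0,0,0.7],"angular": [0,0,0],"hand": 255},{"xyz": [0,0,0],"angular": [0,0,0],"hand": 255},{"xyz": [0,0,0],"angular": [0,0,0],"hand": 255}]'

```text
time: 15.7
tcp_pos: [0.6478, 0.017, 0.0446]
tcp_rot: [0.0, 0.757, 0.654, -0.0]
contact_force: [-3.0, 0.0, 5.9]
finger_gap: 0.573
grasp_force: 42.6
```

The tin is on the floor. I'll release, rise and go on to the bottle.

Emit:
send_rows --increments '[{"xyz": [0,0,0],"angular": [0,0,0],"hand": 0},{"xyz": [0,0,0],"angular": [0,0,0],"hand": 0},{"xyz": [0,0,0],"angular": [0,0,0],"hand": 0},{"xyz": [0,0,0],"angular": [0,0,0],"hand": 0},{"xyz": [0,0,0],"angular": [0,0,0],"hand": 0},{"xyz": [0,0,-8],"angular": [0,0,0],"hand": 0},{"xyz": [0,0,-15],"angular": [0,0,0],"hand": 0},{"xyz": [0,0,-28],"angular": [0,0,0],"hand": 0},{"xyz": [0,0,-40],"angular": [0,0,0],"hand": 0},{"xyz": [0,0,-40],"angular": [0,0,0],"hand": 0},{"xyz": [0,0,-40],"angular": [0,0,0],"hand": 0},{"xyz": [0,0,-25],"angular": [0,0,-5],"hand": 0},{"xyz": [0,0,-5],"angular": [0,0,-5.4],"hand": 0},{"xyz": [0,0,0],"angular": [0,0,-5],"hand": 0},{"xyz": [0,0,0],"angular": [0,0,0],"hand": 0}]'

```text
time: 17.2
tcp_pos: [0.6479, 0.017, 0.2468]
tcp_rot: [0.001, 0.662, 0.749, 0.001]
contact_force: [0.1, -0.7, -0.0]
finger_gap: 1.005
grasp_force: 0.0
```

Run:
```python
from go import *; import cv2
go(441.3,-41,225,7)
p,d=get_image("scene"); cv2.imwrite("pics/s2.png",p[120:400,150:450,::-1].repeat(2,0).repeat(2,1))
```

```text
t 17.2 tcp [647.9  17.  246.8] yaw 7.1 j [ 0.29  0.5  -0.57  1.49  0.28  1.23 -0.2 ] gap 1.005 grip 0.0 F [ 0.1 -0.7 -0. ]
shift now [ -32.1 -212.2   21.4] turn [0.11 0.01 0.09] shift after turn [ -32.4 -212.1   21.8]
```

View pics/s2.png

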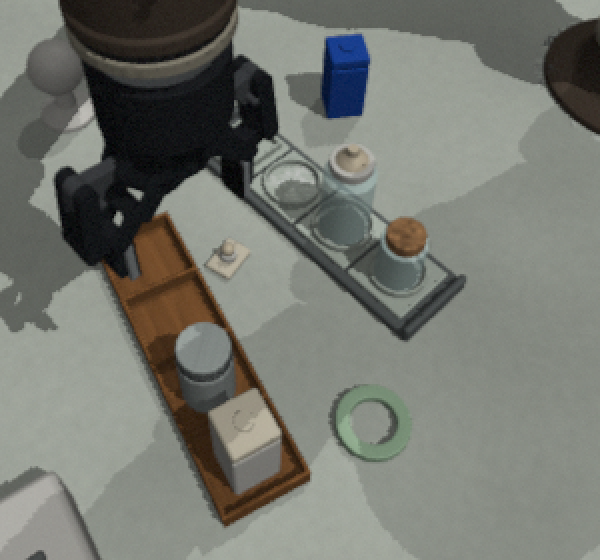

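The box (245,440) and tin (207,365) stand upright in the two left bays. The bottle (350,185) and jar (405,260) are undisturbed. Next is the bottle.

Emit:
send_rows --increments '[{"xyz": [-2,-13,0],"angular": [0,0,0],"hand": 0},{"xyz": [-4,-26,0],"angular": [0,0,0],"hand": 0},{"xyz": [-5,-36,0],"angular": [0,0,0],"hand": 0},{"xyz": [-6,-39,0],"angular": [0,0,0],"hand": 0},{"xyz": [-6,-39,0],"angular": [0,0,0],"hand": 0},{"xyz": [-5,-32,0],"angular": [0,0,0],"hand": 0},{"xyz": [-3,-18,0],"angular": [0,0,0],"hand": 0},{"xyz": [-1,-9,10],"angular": [0,0,0],"hand": 0},{"xyz": [0,0,20],"angular": [0,0,0],"hand": 0},{"xyz": [0,0,25],"angular": [0,0,0],"hand": 0},{"xyz": [0,0,20],"angular": [0,0,0],"hand": 0},{"xyz": [0,0,5],"angular": [0,0,0],"hand": 0},{"xyz": [0,0,0],"angular": [0,0,0],"hand": 0}]'

```text
time: 18.55
tcp_pos: [0.441, -0.0405, 0.1649]
tcp_rot: [-0.001, 0.663, 0.749, -0.0]
contact_force: [0.7, -0.3, -0.1]
finger_gap: 0.999
grasp_force: 0.0
```

```bash
python3 go.py 441.3 -41 77 7
```

```text
t 18.55 tcp [441.  -40.5 164.9] yaw 7.0 j [ 0.52  0.24 -0.61  2.06  0.17  0.89 -0.07] gap 0.999 grip 0.0 F [ 0.7 -0.3 -0.1]
shift now [-0.6  0.4 87.9] turn [-0.06 -0.03 -0.04] shift after turn [-0.5  0.3 87.9]
```

Emit:
send_rows --increments '[{"xyz": [0,0,10],"angular": [0,0,0],"hand": 0},{"xyz": [0,0,22],"angular": [0,0,0],"hand": 0},{"xyz": [0,0,25],"angular": [0,0,0],"hand": 0},{"xyz": [0,0,18],"angular": [0,0,0],"hand": 0},{"xyz": [0,0,9],"angular": [0,0,0],"hand": 0},{"xyz": [0,0,3.5],"angular": [0,0,0],"hand": 0},{"xyz": [0,0,0],"angular": [0,0,0],"hand": 0},{"xyz": [0,0,0],"angular": [0,0,0],"hand": 255},{"xyz": [0,0,0],"angular": [0,0,0],"hand": 255},{"xyz": [0,0,0],"angular": [0,0,0],"hand": 255},{"xyz": [0,0,0],"angular": [0,0,0],"hand": 255},{"xyz": [0,0,0],"angular": [0,0,0],"hand": 255},{"xyz": [0,0,0],"angular": [0,0,0],"hand": 255}]'

```text
time: 19.85
tcp_pos: [0.4416, -0.0409, 0.0784]
tcp_rot: [0.001, 0.663, 0.749, 0.0]
contact_force: [-2.4, -0.8, 8.0]
finger_gap: 0.598
grasp_force: 40.2
```

```bash
python3 go.py 636.3 -56.6 230 -8.4
```

```text
t 19.85 tcp [441.6 -40.9  78.4] yaw 7.0 j [ 0.45  0.38 -0.55  2.15  0.31  0.69 -0.19] gap 0.598 grip 40.2 F [-2.4 -0.8  8. ]
shift now [ -39.5  191.5 -151.4] turn [ 0.06  0.04 15.4 ] shift after turn [  12.9  194.9 -151.6]
```

Emit:
send_rows --increments '[{"xyz": [0,0,-8],"angular": [0,0,0],"hand": 255},{"xyz": [0,0,-16],"angular": [0,0,0],"hand": 255},{"xyz": [0,0,-26],"angular": [0,0,0],"hand": 255},{"xyz": [0,0,-28],"angular": [0,0,0],"hand": 255},{"xyz": [0,0,-20],"angular": [0,0,0],"hand": 255},{"xyz": [-2,8,-12],"angular": [0,0,0],"hand": 255},{"xyz": [-3.5,17,0],"angular": [0,0,0],"hand": 255},{"xyz": [-5.5,26,0],"angular": [0,0,0],"hand": 255},{"xyz": [-6,30,0],"angular": [0,0,0],"hand": 255},{"xyz": [-6.5,32,0],"angular": [0,0,0],"hand": 255},{"xyz": [-6,30,0],"angular": [0,0,0],"hand": 255},{"xyz": [-5,25,0],"angular": [0,0,0],"hand": 255},{"xyz": [-3,16,0],"angular": [0,0,0],"hand": 255},{"xyz": [-2,7.5,0],"angular": [0,0,2.4],"hand": 255},{"xyz": [0,0,0],"angular": [0,0,5],"hand": 255},{"xyz": [0,0,0],"angular": [0,0,5],"hand": 255},{"xyz": [0,0,0],"angular": [0,0,3],"hand": 255},{"xyz": [0,0,0],"angular": [0,0,0],"hand": 255}]'

```text
time: 21.65
tcp_pos: [0.6359, -0.0565, 0.1878]
tcp_rot: [-0.0, 0.757, 0.653, -0.0]
contact_force: [0.1, 1.4, -2.1]
finger_gap: 0.593
grasp_force: 42.2
```

```bash
python3 go.py 636.3 -56.6 67 -8.4
```

```text
t 21.65 tcp [635.9 -56.5 187.8] yaw -8.4 j [ 0.35  0.52 -0.49  1.59  0.26  1.1  -0.35] gap 0.593 grip 42.2 F [ 0.1  1.4 -2.1]
shift now [-1.000e-01  4.000e-01  1.208e+02] turn [-0.01 -0.01 -0.01] shift after turn [-1.000e-01  4.000e-01  1.208e+02]
```

Emit:
send_rows --increments '[{"xyz": [0,0,10],"angular": [0,0,0],"hand": 255},{"xyz": [0,0,20],"angular": [0,0,0],"hand": 255},{"xyz": [0,0,25],"angular": [0,0,0],"hand": 255},{"xyz": [0,0,24],"angular": [0,0,0],"hand": 255},{"xyz": [0,0,18],"angular": [0,0,0],"hand": 255},{"xyz": [0,0,11],"angular": [0,0,0],"hand": 255},{"xyz": [0,0,6],"angular": [0,0,0],"hand": 255},{"xyz": [0,0,3],"angular": [0,0,0],"hand": 255},{"xyz": [0,0,2],"angular": [0,0,0],"hand": 255},{"xyz": [0,0,1.5],"angular": [0,0,0],"hand": 255},{"xyz": [0,0,0],"angular": [0,0,0],"hand": 255},{"xyz": [0,0,0],"angular": [0,0,0],"hand": 255}]'

```text
time: 22.85
tcp_pos: [0.6364, -0.0565, 0.0675]
tcp_rot: [0.0, 0.757, 0.654, 0.0]
contact_force: [0.5, 0.2, -1.5]
finger_gap: 0.596
grasp_force: 42.2
```

Emit:
send_rows --increments '[{"xyz": [0,0,1],"angular": [0,0,0],"hand": 255},{"xyz": [0,0,1],"angular": [0,0,0],"hand": 255},{"xyz": [0,0,0.5],"angular": [0,0,0],"hand": 255},{"xyz": [0,0,0],"angular": [0,0,0],"hand": 255},{"xyz": [0,0,0],"angular": [0,0,0],"hand": 255}]'

```text
time: 23.35
tcp_pos: [0.6364, -0.0564, 0.0656]
tcp_rot: [0.0, 0.757, 0.654, 0.0]
contact_force: [-3.1, 0.1, 6.6]
finger_gap: 0.597
grasp_force: 42.9
```

Emit:
send_rows --increments '[{"xyz": [0,0,0],"angular": [0,0,0],"hand": 0},{"xyz": [0,0,0],"angular": [0,0,0],"hand": 0},{"xyz": [0,0,0],"angular": [0,0,0],"hand": 0},{"xyz": [0,0,0],"angular": [0,0,0],"hand": 0},{"xyz": [0,0,0],"angular": [0,0,0],"hand": 0},{"xyz": [0,0,-8],"angular": [0,0,0],"hand": 0},{"xyz": [0,0,-15],"angular": [0,0,0],"hand": 0},{"xyz": [0,0,-28],"angular": [0,0,0],"hand": 0},{"xyz": [0,0,-40],"angular": [0,0,0],"hand": 0},{"xyz": [0,0,-40],"angular": [0,0,0],"hand": 0},{"xyz": [0,0,-25],"angular": [0,0,-5],"hand": 0},{"xyz": [0,0,-5],"angular": [0,0,-5.4],"hand": 0},{"xyz": [0,0,0],"angular": [0,0,-5],"hand": 0},{"xyz": [0,0,0],"angular": [0,0,0],"hand": 0}]'

```text
time: 24.75
tcp_pos: [0.6364, -0.0565, 0.2273]
tcp_rot: [0.001, 0.662, 0.749, 0.001]
contact_force: [0.9, -0.1, 0.3]
finger_gap: 1.002
grasp_force: 0.0
```

```bash
python3 go.py 433.5 33 225 7
```

```text
t 24.75 tcp [636.4 -56.5 227.3] yaw 7.1 j [ 0.4   0.5  -0.56  1.54  0.28  1.18 -0.09] gap 1.002 grip 0.0 F [ 0.9 -0.1  0.3]
shift now [ 113.9 -190.3    1.9] turn [0.11 0.03 0.09] shift after turn [ 113.6 -190.5    2.3]
```

Emit:
send_rows --increments '[{"xyz": [7,-12,0],"angular": [0,0,0],"hand": 0},{"xyz": [14,-23,0],"angular": [0,0,0],"hand": 0},{"xyz": [20,-33,0],"angular": [0,0,0],"hand": 0},{"xyz": [22,-37,0],"angular": [0,0,0],"hand": 0},{"xyz": [20,-34,0],"angular": [0,0,0],"hand": 0},{"xyz": [17,-28,0],"angular": [0,0,0],"hand": 0},{"xyz": [9,-15,5],"angular": [0,0,0],"hand": 0},{"xyz": [5,-8,15],"angular": [0,0,0],"hand": 0},{"xyz": [0,0,25],"angular": [0,0,0],"hand": 0},{"xyz": [0,0,30],"angular": [0,0,0],"hand": 0},{"xyz": [0,0,20],"angular": [0,0,0],"hand": 0},{"xyz": [0,0,0],"angular": [0,0,0],"hand": 0},{"xyz": [0,0,0],"angular": [0,0,0],"hand": 0}]'

```text
time: 26.05
tcp_pos: [0.4338, 0.0337, 0.1311]
tcp_rot: [-0.0, 0.663, 0.749, 0.0]
contact_force: [-0.0, 0.2, 1.1]
finger_gap: 1.003
grasp_force: 0.0
```

```bash
python3 go.py 433.5 33 41 7
```

```text
t 26.05 tcp [433.8  33.7 131.1] yaw 7.0 j [ 0.37  0.28 -0.64  2.11  0.23  0.81 -0.3 ] gap 1.003 grip 0.0 F [-0.   0.2  1.1]
shift now [-0.7 -0.4 90.1] turn [-0.   -0.01 -0.04] shift after turn [-0.6 -0.4 90.1]
```

Emit:
send_rows --increments '[{"xyz": [-0.5,0,10],"angular": [0,0,0],"hand": 0},{"xyz": [0,0,22],"angular": [0,0,0],"hand": 0},{"xyz": [0,0,25],"angular": [0,0,0],"hand": 0},{"xyz": [0,0,19],"angular": [0,0,0],"hand": 0},{"xyz": [0,0,10],"angular": [0,0,0],"hand": 0},{"xyz": [0,0,4],"angular": [0,0,0],"hand": 0},{"xyz": [0,0,0],"angular": [0,0,0],"hand": 0},{"xyz": [0,0,0],"angular": [0,0,0],"hand": 255},{"xyz": [0,0,0],"angular": [0,0,0],"hand": 255},{"xyz": [0,0,0],"angular": [0,0,0],"hand": 255},{"xyz": [0,0,0],"angular": [0,0,0],"hand": 255},{"xyz": [0,0,0],"angular": [0,0,0],"hand": 255},{"xyz": [0,0,0],"angular": [0,0,0],"hand": 255}]'

```text
time: 27.35
tcp_pos: [0.4342, 0.0328, 0.0413]
tcp_rot: [0.001, 0.663, 0.749, 0.0]
contact_force: [-1.9, 0.2, 6.8]
finger_gap: 0.527
grasp_force: 40.0
```

```bash
python3 go.py 625.4 -130.8 200 -8.4
```

```text
t 27.35 tcp [434.2  32.8  41.3] yaw 7.0 j [ 0.27  0.44 -0.55  2.19  0.4   0.61 -0.45] gap 0.527 grip 40.0 F [-1.9  0.2  6.8]
shift now [-185.8  170.  -158.4] turn [ 0.07  0.02 15.4 ] shift after turn [-134.   213.  -158.7]
```

Emit:
send_rows --increments '[{"xyz": [0,0,-8],"angular": [0,0,0],"hand": 255},{"xyz": [0,0,-16],"angular": [0,0,0],"hand": 255},{"xyz": [0,0,-28],"angular": [0,0,0],"hand": 255},{"xyz": [0,0,-35],"angular": [0,0,0],"hand": 255},{"xyz": [0,0,-35],"angular": [0,0,0],"hand": 255},{"xyz": [-6,5,-22],"angular": [0,0,0],"hand": 255},{"xyz": [-13,12,-8],"angular": [0,0,0],"hand": 255},{"xyz": [-22,20,0],"angular": [0,0,0],"hand": 255},{"xyz": [-27,25,0],"angular": [0,0,0],"hand": 255},{"xyz": [-30,27,0],"angular": [0,0,0],"hand": 255},{"xyz": [-30,27,0],"angular": [0,0,0],"hand": 255},{"xyz": [-27,25,0],"angular": [0,0,0],"hand": 255},{"xyz": [-20,19,0],"angular": [0,0,0],"hand": 255},{"xyz": [-11,10,0],"angular": [0,0,2.4],"hand": 255},{"xyz": [0,0,0],"angular": [0,0,5],"hand": 255},{"xyz": [0,0,0],"angular": [0,0,5],"hand": 255},{"xyz": [0,0,0],"angular": [0,0,3],"hand": 255},{"xyz": [0,0,0],"angular": [0,0,0],"hand": 255},{"xyz": [0,0,0],"angular": [0,0,0],"hand": 255}]'

```text
time: 29.25
tcp_pos: [0.625, -0.1309, 0.1929]
tcp_rot: [-0.0, 0.756, 0.654, 0.0]
contact_force: [-0.5, 0.3, -1.0]
finger_gap: 0.53
grasp_force: 41.1
```

```bash
python3 go.py 625.4 -130.8 30 -8.4
```

```text
t 29.25 tcp [ 625.  -130.9  192.9] yaw -8.3 j [ 0.47  0.51 -0.48  1.58  0.26  1.11 -0.22] gap 0.53 grip 41.1 F [-0.5  0.3 -1. ]
shift now [1.000e-01 4.000e-01 1.629e+02] turn [ 0.   -0.01  0.12] shift after turn [1.000e-01 4.000e-01 1.629e+02]
```

Emit:
send_rows --increments '[{"xyz": [0,0,10],"angular": [0,0,0],"hand": 255},{"xyz": [0,0,22],"angular": [0,0,0],"hand": 255},{"xyz": [0,0,30],"angular": [0,0,0],"hand": 255},{"xyz": [0,0,30],"angular": [0,0,0],"hand": 255},{"xyz": [0,0,26],"angular": [0,0,0],"hand": 255},{"xyz": [0,0,19],"angular": [0,0,0],"hand": 255},{"xyz": [0,0,12],"angular": [0,0,0],"hand": 255},{"xyz": [0,0,6],"angular": [0,0,0],"hand": 255},{"xyz": [0,0,4],"angular": [0,0,0],"hand": 255},{"xyz": [0,0,2],"angular": [0,0,0],"hand": 255},{"xyz": [0,0,1.5],"angular": [0,0,0],"hand": 255},{"xyz": [0,0,0],"angular": [0,0,0],"hand": 255},{"xyz": [0,0,0],"angular": [0,0,0],"hand": 255}]'

```text
time: 30.55
tcp_pos: [0.6255, -0.131, 0.0305]
tcp_rot: [0.0, 0.757, 0.653, 0.0]
contact_force: [-0.3, -0.1, -0.7]
finger_gap: 0.524
grasp_force: 41.1
```

Emit:
send_rows --increments '[{"xyz": [0,0,1],"angular": [0,0,0],"hand": 255},{"xyz": [0,0,1],"angular": [0,0,0],"hand": 255},{"xyz": [0,0,0.6],"angular": [0,0,0],"hand": 255},{"xyz": [0,0,0],"angular": [0,0,0],"hand": 255},{"xyz": [0,0,0],"angular": [0,0,0],"hand": 255}]'

```text
time: 31.05
tcp_pos: [0.6254, -0.131, 0.0284]
tcp_rot: [0.0, 0.757, 0.654, 0.0]
contact_force: [-3.2, -0.3, 7.2]
finger_gap: 0.524
grasp_force: 42.0
```

Emit:
send_rows --increments '[{"xyz": [0,0,0],"angular": [0,0,0],"hand": 0},{"xyz": [0,0,0],"angular": [0,0,0],"hand": 0},{"xyz": [0,0,0],"angular": [0,0,0],"hand": 0},{"xyz": [0,0,0],"angular": [0,0,0],"hand": 0},{"xyz": [0,0,0],"angular": [0,0,0],"hand": 0},{"xyz": [0,0,-8],"angular": [0,0,0],"hand": 0},{"xyz": [0,0,-15],"angular": [0,0,0],"hand": 0},{"xyz": [0,0,-28],"angular": [0,0,0],"hand": 0},{"xyz": [0,0,-40],"angular": [0,0,0],"hand": 0},{"xyz": [0,0,-40],"angular": [0,0,0],"hand": 0},{"xyz": [0,0,-40],"angular": [0,0,0],"hand": 0},{"xyz": [0,-20,-20],"angular": [0,0,0],"hand": 0},{"xyz": [0,-35,0],"angular": [0,0,0],"hand": 0},{"xyz": [0,-35,0],"angular": [0,0,0],"hand": 0},{"xyz": [0,-35,0],"angular": [0,0,0],"hand": 0},{"xyz": [0,-20,0],"angular": [0,0,0],"hand": 0},{"xyz": [0,0,0],"angular": [0,0,0],"hand": 0},{"xyz": [0,0,0],"angular": [0,0,0],"hand": 0}]'

```text
time: 32.85
tcp_pos: [0.4823, -0.11, 0.2199]
tcp_rot: [0.001, 0.757, 0.653, 0.001]
contact_force: [0.4, 0.5, 0.4]
finger_gap: 1.006
grasp_force: 0.0
```

Run:
```python
from cell import *
from h import *
print(observe()["tcp_pos"].round(3))
p,d=get_image("scene"); np.savez("s3.npz",p=p,d=d,**camera_params("scene")); cv2.imwrite("pics/s3.png",p[120:400,150:450,::-1].repeat(2,0).repeat(2,1))
p,P=pts("s3.npz"); 
for nm,h,xy in(("box",.098,(658,92)),("tin",.09,(647,18)),("bottle",.125,(636,-57)),("jar",.075,(625,-131))):
    m=(np.abs(P[...,2]-h)<.008)&(np.hypot(P[...,0]*1000-xy[0],P[...,1]*1000-xy[1])<40); q=P[m]
    print(nm,m.sum(),"c",((q.min(0)+q.max(0))/2).round(4) if len(q) else None,"want",xy)
```

```text
[ 0.482 -0.11   0.22 ]
box 837 c [0.6595 0.0921 0.0966] want (658, 92)
tin 626 c [0.6498 0.0175 0.0881] want (647, 18)
bottle 166 c [ 0.6363 -0.0562  0.1243] want (636, -57)
jar 295 c [ 0.6267 -0.1303  0.0732] want (625, -131)
```

View pics/s3.png

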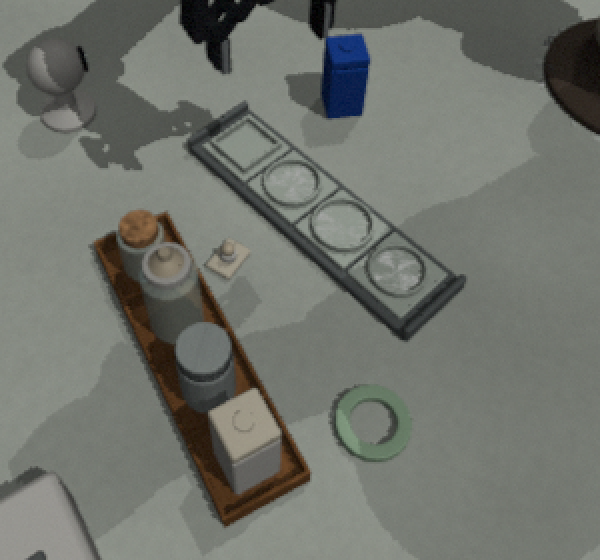

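All four stand upright in the caddy: jar (140,240), bottle (172,290), tin (205,365) and box (245,440). Each is within 3 mm of its bay's centre, and the monitor (60,85) is where it was.

```bash
python3 -c "
from cell import *
print(hand_in())"
```

```text
the job is handed in; nothing more can be done
None
```

The box, tin, bottle and jar now stand upright in the caddy in reverse order (box at the robot's left end), each within about 3 mm of its bay's centre; the monitor was not moved, and the job was handed in at about 33 s with no verdict returned.

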